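# Put the light-sensitive stain away in the chest with the folding lid stay

## Robot

A 6-joint arm with a two-finger parallel gripper is mounted at the origin on the work surface; the furniture and walls round the work are solid. World frame = base frame: x ahead of the robot, y to its left, z up, the work surface at z = 0. Lengths are in m, angles in rad, forces in N, time in s.
With the tool pointing down it reaches from about 0.275 to 0.875 m from the base axis. Payload 12.5 kg.
Tool frame: the origin (TCP) lies on the centre line of the jaws, within the pads' length; the fingertips stand r.finger_overhang ahead of it and the grasp point (between the pads) lies 3 mm ahead of it (r.finger_overhang is the distance from the TCP to the fingertips, in m); z points along the fingers, y is the line along which they close (so a half turn about z gives the same grasp; the last joint's range is limited). The gripper opens to 85 mm and grips with 20 to 120 N. Pads are 22 mm wide; open, the fingers measure 114 mm over their backs; the gripper's body (76 mm by 85 mm) begins 54 mm behind the grasp point. The pads swing forward as they close: fully open they stand 13 mm farther back than shut.
Start: joints at [1.101, 0.351, 1.652, -0, 1.139, -0.085], TCP at [0.206, 0.51, 0.253] pointing down, gripper open.
Joint ranges: [-2.75, 2.75], [-0.79, 2.1], [0.01, 2.65], [-1.57, 4.71], [0.07, 3.14], [-2.87, 2.87]. Speed limits (rad/s): [2.22, 2.22, 2.79, 3.14, 3.14, 3.14].

## Interface

Orientations are given as a unit quaternion [x, y, z, w].
In Python, from cell import r, optics gives the robot as it stands. The module is installed in compiled form; this text tells all that it offers. Calls block until the motion is done:
- r.move_to(position, orientation): joint-space move of the TCP to a pose.
- r.move_linear(position, rot=None, vel=0.15): straight line of the TCP; rot=None keeps the orientation; vel is the mean speed in m/s.
- r.set_joints(angles): joint-space move.
- r.set_gripper(opening, squeeze=None): opening from 0.0 (shut) to 1.0 (fully open); squeeze is the grip in N (None keeps the last); returns when the fingers have stopped.
- r.sleep(seconds).
- r.inverse_kinematics(position, orientation): joint angles nearest the present ones, or None.
- optics.get_image(name): name is "scene" or "top" or "wrist"; returns a dict with "pixels" (384x512x3 uint8, red, green, blue), "depth" (384x512 float32, m along the optical axis (not along the pixel's ray), 0 where there is no reading), "fx", "fy", "cx", "cy" (pixels), "camera_from_world" (4x4, takes a point from world to camera coordinates); the wrist camera has in their place "mount" (4x4, takes a point from camera to tool coordinates, whose origin is the TCP and whose axes are the flange's). Camera axes: x right, y down, z forward; pixel columns grow to the right and rows downward; lengths in m; the calibration is good to about 2 mm. The wrist camera is an equidistant fisheye: a pixel r from the principal point sees the ray r / f radians off the axis. A picture is of the moment at which its call begins: read the wrist's pose just before it.
A pose or a line that the arm cannot do raises r.PlanningError and nothing moves.
- r.hand_in(): hands the job in; it is judged then, once.
Readings, each from a call of its own:
- r.current_t(): time.
- r.current_q(): joint angles.
- r.current_qvel(): joint speeds.
- r.current_effort(): joint torques, N m.
- r.current_tool_pos(): TCP position.
- r.current_ee_rot(): TCP orientation.
- r.current_contact_force(): force on the tool from outside, world axes, zero at the start.
- r.current_torque(): the same for the moment, N m.
- r.current_opening(): opening from 0.0 (shut) to 1.0 (fully open).
- r.current_finger_force(): force on a finger pad.
Only numpy, scipy, OpenCV 4.12 (cv2) and the standard library are available. Lean on these libraries where they do the work, as an engineer would, in place of code of your own. Each camera call takes 0.05 s, during which the arm holds its last target. There are 200 camera calls.

## Task

The amber stain bottle standing on the bench is light-sensitive and belongs in the grey steel chest. Raise the chest's lid right up until its folding stay goes straight, let it back so that it rests on the locked stay, and stand the bottle upright, without dropping it, in the free front bay beside the stay. Then lift slightly to free the stay, fold its knee and close the lid completely; leave the other things on the bench and in the chest where they are.

Things in the scene. Friction and masses are not known exactly. Their poses are not given: they have to be found in the camera images.
- chest: Grey steel chest fixed to the bench, 150 deep (x), 220 wide (y), rim 105 mm high, walls 4. Origin: centre of its underside; x points from its front (handle side) to its hinge, y to its left, z up. Inner floor 10 mm up. At the right end (y -106 to -57) an open channel for the stay; in front (x -71 to 14) two bays parted by 40 mm high thin fences; behind them a store with a small card box.
- chest_lid (a joint): Lid hinge, rad: 0 shut, 1.43 resting on the locked stay, 1.58 with the stay pulled taut, the farthest it goes. Lid: plate 150 x 222 x 8 mm, 0.45 kg. The stiff, damped hinge (0.14 N m) holds it wherever it is left above about 1.15 rad; lower, it sinks slowly shut. About 4 N at the handle moves it.
- lid_hinge (a point): On the lid's hinge line at the middle of the chest's back rim, 105 mm above the bench, 73 mm behind the chest's middle. The hinge line runs along the chest's y axis.
- lid_handle (a point): Middle of the lid's straight steel bar handle: round, 12 mm thick, 104 mm long along the chest's y, on two 9 mm legs at its ends. It stands 32 mm beyond the lid's front edge in the lid's plane (26 mm free between). Lid frame: 180 mm from the hinge line, 4.5 mm towards the lid's outer face. Lid shut: in front of the chest at rim height; lid up: on top of it.
- stay_knee (a joint): Knee angle of the stay, rad: 0 folded as with the lid shut, 2.80 straight (stop 2.83); locked it reads 2.66 to 2.80. Folding it to about 2.0 brings the lid to 1.35 to 1.42 rad. Once folded below 2.35 it no longer locks unless the lid is raised fully again.
- stay_slide (a joint): How far the stay's arms are pulled apart along the slot at the knee, m, 0 to 0.009. Near 0 and straight, a tongue on the upper arm sits in a socket of the lower one: locked, pressing the knee does not fold it. Above 0.007 it folds freely. A fully raised lid pulls the arms straight and apart; lowering it then by 0.15 rad (27 mm at the handle) locks. Lifting lid or knob 7 to 9 mm along the stay frees it.
- knee_knob (a point): Middle of the black round knob (14 mm thick, 26 long along the chest's y) on the stay's knee, pointing left from the arms, flat steel bars at y -97 mm of the chest. Locked: about 27 mm above the rim, 58 in front of the hinge line, the lid close behind: come from the front with the tool tilted 25 to 35 degrees. The knee folds square to the stay, back towards the hinge and down, about stay_foot.
- stay_foot (a point): On the axis of the stay's lower pivot in the chest's right wall, at the y of knee_knob: 25 mm in front of the chest's middle, 83 mm above the bench. The knob is 63 mm (slid together) to 72 mm (pulled apart) from it; the upper arm, from knee to lid, is 63 mm. The raised lid stays up by its stiff hinge while the knee is folded.
- free_bay (a point): Middle of the floor of the free bottle bay, the right one, next to the stay channel; axes as the chest. The bay is 85 mm deep (x) and 78 mm wide (y).
- taken_bay (a point): Middle of the floor of the left bay, where the second bottle stands.
- bottle_center (a point): Amber bottle with a black cap, the one to put away, upright on the bench; point on its axis half-way up (42.5 mm above its underside). 48 mm diameter up to 50 mm height, then a sloping shoulder, and a cap of 25 mm diameter from 68 to 85 mm height. 0.06 to 0.13 kg.
- amber_bottle: The same bottle; origin at the centre of its underside.
- second_center (a point): A like amber bottle with a white cap that stands in the left bay of the chest; point half-way up. Leave it.
- timer: Bench timer, 66 x 66 x 20 mm, lying on the bench; origin at the centre of its underside. Leave it.
- tape_roll: Roll of white tape, 60 mm diameter, 12 mm high, lying on the bench; origin at the centre of its underside. Leave it.
Mind the look-alikes: they are no part of the job. Of the things like the amber_bottle, leave any that is yellow; of the rest the larger one is meant.

How it is judged:
By the outcome, as a careful person would: the job done as asked, in the order asked, and still so for the second after the job is handed in, with the robot touching nothing.
It also fails if it takes over 72 s, if anything falls off the work surface, if the arm or the gripper's body presses on something with over 40 N, if the wrist force passes 120 N, or if a joint passes its speed limit or range.

## Working session

There is one attempt and no reset: what is moved stays moved. The work goes in short steps, each a Python script; the robot and the scene stay as the last script left them, time stands still between calls to the robot, and variables do not carry over. Pictures are saved under pics/ and viewed, at most 10 in all, crops included, and the job is handed in when it is done.

```bash
mkdir -p pics; ls; cat > h.py <<'E'
import numpy as np, cv2
from cell import r, optics
from scipy.spatial.transform import Rotation as R
def shot(n):
    return optics.get_image(n)
def cloud(im):
    d=im["depth"]; v,u=np.mgrid[:d.shape[0],:d.shape[1]]
    p=np.stack([(u-im["cx"])/im["fx"]*d,(v-im["cy"])/im["fy"]*d,d],-1)
    T=np.linalg.inv(im["camera_from_world"])
    P=p@T[:3,:3].T+T[:3,3]; P[d==0]=np.nan
    return P
def save(n,a): cv2.imwrite("pics/"+n,np.ascontiguousarray(a[...,::-1]))
E
python3 - <<'E'
from h import *
import pickle
a=shot("scene");b=shot("top")
pickle.dump((a,b),open("im.pkl","wb"))
save("s0.png",a["pixels"]);save("t0.png",b["pixels"])
for i in (a,b): print(np.round(i["camera_from_world"],3).tolist(),i["fx"])
print(r.current_t(),r.finger_overhang,r.current_ee_rot())
E
```

```text
pics
[[0.527, -0.849, 0.024, -0.261], [-0.459, -0.308, -0.833, 0.272], [0.715, 0.428, -0.553, 0.933], [0.0, 0.0, 0.0, 1.0]] 454.0357222532606
[[0.005, -1.0, 0.023, -0.036], [-0.998, -0.007, -0.068, 0.459], [0.068, -0.022, -0.997, 1.311], [0.0, 0.0, 0.0, 1.0]] 454.43706368700265
0.1 0.022 [ 1.91228377e-01  9.81545440e-01 -4.85897815e-04 -1.46601230e-04]
```

View pics/s0.png

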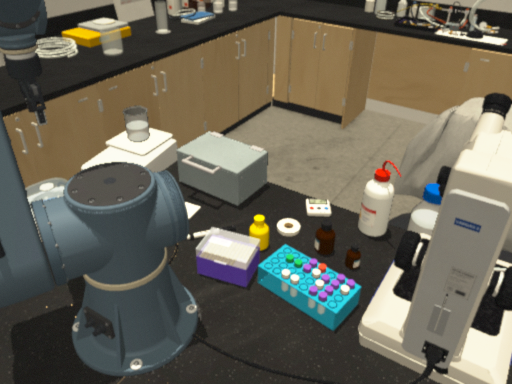

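View pics/t0.png

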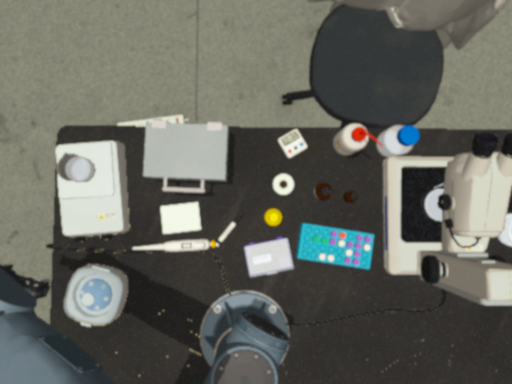

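Scene candidates are the large amber bottle (325,238), the small amber bottle (353,257) and the yellow bottle (259,232). In the top view they sit at (323,190), (350,197) and (273,217). The larger brown one is meant. The chest is at top (186,152), with its handle at (184,187) facing the robot.

```bash
python3 - <<'E'
from h import *
import pickle
a,b=pickle.load(open("im.pkl","rb"))
P=cloud(b); Q=cloud(a)
def box(P,u0,u1,v0,v1,z0,z1):
    p=P[v0:v1,u0:u1].reshape(-1,3); return p[(p[:,2]>z0)&(p[:,2]<z1)]
lid=box(P,130,240,110,182,.095,.135)
print("z lid",np.nanpercentile(lid[:,2],[5,50,95]), len(lid))
rc=cv2.minAreaRect((lid[:,:2]*1000).astype(np.float32)); print(rc)
h=box(P,155,215,179,200,.08,.14); print("handle",np.nanmedian(h,0),np.nanmin(h,0),np.nanmax(h,0))
print(cv2.minAreaRect((h[:,:2]*1000).astype(np.float32)))
ls=box(Q,165,275,125,205,.1,.125)
# scene-lid
rc2=cv2.minAreaRect((ls[:,:2]*1000).astype(np.float32)); print("scene lid",rc2,np.median(ls[:,2]))
for nm,u,v,w in (("amber",323,190,14),("small",350,197,11),("yellow",273,217,14)):
    for z in ((.02,.2),(.06,.2)):
        p=box(P,u-w,u+w,v-w,v+w,*z)
        if len(p): print(nm,z,len(p),p.mean(0),p.min(0),p.max(0),(p.max(0)+p.min(0))/2)
for nm,u0,u1,v0,v1 in (("ambS",310,338,220,262),("smS",343,363,245,272)):
    p=box(Q,u0,u1,v0,v1,.015,.2); print(nm,p.min(0),p.max(0))
print("bench z",np.nanmedian(P[230:260,395:420,2]),np.nanmedian(box(P,240,265,150,190,-.05,.05),0))
x=np.hstack([cv2.resize(a["pixels"][205:285,300:380],(400,400),interpolation=3),cv2.resize(b["pixels"][105:205,130:230],(400,400),interpolation=3)])
save("c1.png",x)
E
```

```text
z lid [0.10972271 0.1138578  0.1179388 ] 4617
((521.4780883789062, 161.99490356445312), (222.23226928710938, 169.22756958007812), 87.77127838134766)
handle [0.42015608 0.16333078 0.11401225] [0.41016423 0.08498152 0.08395491] [0.44717598 0.22279288 0.12319609]
((427.6043395996094, 153.79025268554688), (36.60170364379883, 138.39736938476562), 1.207896113395691)
scene lid ((502.34375, 162.580322265625), (225.0421905517578, 196.791748046875), 88.30368041992188) 0.11288541543837505
amber (0.02, 0.2) 245 [ 0.41740763 -0.2200681   0.0629316 ] [ 0.39454295 -0.24779433  0.02108103] [ 0.44059433 -0.2001211   0.09336737] [ 0.41756864 -0.22395772  0.0572242 ]
amber (0.06, 0.2) 126 [ 0.41912582 -0.22184304  0.07399449] [ 0.39986839 -0.24041781  0.06001706] [ 0.43951895 -0.20632808  0.09336737] [ 0.41969367 -0.22337295  0.07669222]
small (0.02, 0.2) 120 [ 0.40406628 -0.3023678   0.0451128 ] [ 0.38940897 -0.32268816  0.02174168] [ 0.42115421 -0.28820759  0.06435772] [ 0.40528159 -0.30544787  0.0430497 ]
small (0.06, 0.2) 15 [ 0.4032285  -0.30512097  0.06181585] [ 0.3975619  -0.3109874   0.06008579] [ 0.40887797 -0.29660318  0.06435772] [ 0.40321994 -0.30379529  0.06222176]
yellow (0.02, 0.2) 230 [ 0.34461784 -0.07909362  0.06489573] [ 0.32021076 -0.10271025  0.02704206] [ 0.36815132 -0.0571872   0.08998171] [ 0.34418104 -0.07994872  0.05851188]
yellow (0.06, 0.2) 119 [ 0.34435116 -0.07964271  0.07464368] [ 0.32627101 -0.09908846  0.06012139] [ 0.36262772 -0.06528654  0.08998171] [ 0.34444936 -0.0821875   0.07505155]
ambS [ 0.29297834 -0.25524091  0.01533158] [ 0.43088827 -0.20075643  0.08564208]
smS [ 0.38145988 -0.32225359  0.01502729] [ 0.40980775 -0.28979602  0.06160714]
bench z 0.08653581252933618 [ 4.81414244e-01 -2.03913300e-02  2.49719335e-04]
```

View pics/c1.png

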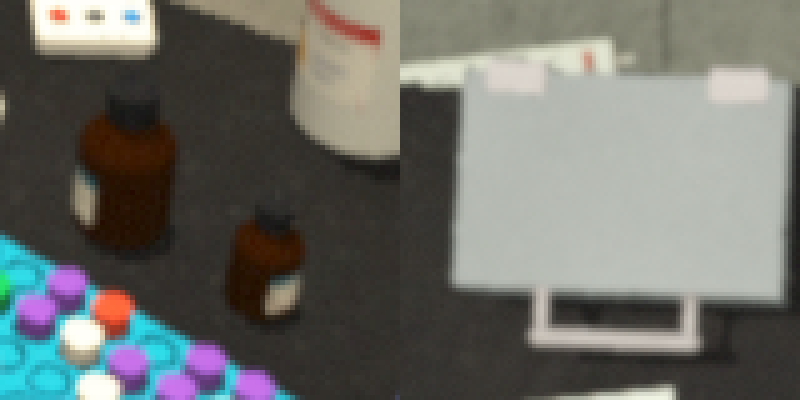

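The crop confirms it: the large brown bottle with a black cap, with the smaller one to its right. The lid's handle bar is in front at crop (614,338). Next I'll fit the chest pose from orthophotos.

```bash
cat >> h.py <<'E'
def ortho(im,z,x0,x1,y0,y1,s=0.0005):
    xs=np.arange(x1,x0,-s); ys=np.arange(y1,y0,-s)   # rows: x descending, cols: y descending (as top view)
    X,Y=np.meshgrid(xs,ys,indexing="ij")
    p=np.stack([X,Y,np.full_like(X,z)],-1); T=im["camera_from_world"]
    c=p@T[:3,:3].T+T[:3,3]
    u=(c[...,0]/c[...,2]*im["fx"]+im["cx"]).astype(np.float32); v=(c[...,1]/c[...,2]*im["fy"]+im["cy"]).astype(np.float32)
    return cv2.remap(im["pixels"],u,v,cv2.INTER_CUBIC)
E
python3 - <<'E'
from h import *
import pickle
a,b=pickle.load(open("im.pkl","rb"))
x0,x1,y0,y1=.38,.64,.02,.30
o=[ortho(i,.1095,x0,x1,y0,y1) for i in (b,a)]
o2=ortho(b,.113,x0,x1,y0,y1).astype(float).mean(2)
save("o1.png",cv2.resize(np.hstack(o),None,fx=.7,fy=.7))
g=o[0].astype(float).mean(2)
# bar: columns in y .13-.19, peak row centroid
s=.0005
def W(r_,c): return x1-r_*s, y1-c*s
pts=[]
for c in range(int((y1-.195)/s),int((y1-.135)/s),4):
    rr=np.arange(int((x1-.435)/s),int((x1-.395)/s)); p=g[rr,c]; w=np.clip(p-(p.min()+p.max())/2,0,None); 
    pts.append(W((w*rr).sum()/w.sum(),c))
pts=np.array(pts); k=np.polyfit(pts[:,1],pts[:,0],1); print("bar dx/dy",k[0],"x at y=.165",np.polyval(k,.165),"res",np.std(pts[:,0]-np.polyval(k,pts[:,1])))
# bar ends
for x in (.408,.411,.414):
    row=g[int((x1-x)/s)]; t=(row[60:520].min()+row[60:520].max())/2; on=np.where(row>t)[0]; print(x,[round(y1-c*s,4) for c in (on.min(),on.max())])
# lid front and left edge
def edge(prof): d=np.abs(np.diff(cv2.GaussianBlur(prof.reshape(1,-1),(0,0),3)[0])); return d.argmax()+.5
f=[W(int((x1-.47)/s)+edge(o2[int((x1-.47)/s):int((x1-.425)/s),c]),c) for y in np.r_[.08:.11:.004,.225:.255:.004] for c in [int((y1-y)/s)]]
f=np.array(f); k2=np.polyfit(f[:,1],f[:,0],1); print("front",k2[0],np.polyval(k2,.165),np.std(f[:,0]-np.polyval(k2,f[:,1])))
l=np.array([W(rw,int((y1-.295)/s)+edge(o2[rw,int((y1-.295)/s):int((y1-.25)/s)])) for x in np.arange(.47,.57,.005) for rw in [int((x1-x)/s)]])
k3=np.polyfit(l[:,0],l[:,1],1); print("left",k3[0],np.polyval(k3,.52),np.std(l[:,1]-np.polyval(k3,l[:,0])))
l=np.array([W(rw,int((y1-.08)/s)+edge(o2[rw,int((y1-.08)/s):int((y1-.025)/s)])) for x in np.arange(.47,.57,.005) for rw in [int((x1-x)/s)]])
k3=np.polyfit(l[:,0],l[:,1],1); print("right",k3[0],np.polyval(k3,.52),np.std(l[:,1]-np.polyval(k3,l[:,0])))
E
```

```text
bar dx/dy 0.03900015916991258 x at y=.165 0.417094381443341 res 0.00013233880887286674
0.408 [np.float64(0.1955), np.float64(0.1095)]
0.411 [np.float64(0.2175), np.float64(0.109)]
0.414 [np.float64(0.222), np.float64(0.1085)]
front 0.03312403445531523 0.4466525019310892 0.0003522318557110752
left -0.03393809462782057 0.27409779083472174 0.00036758848493905415
right -0.03539672227329643 0.050119472456828205 0.0004067199714924991
```

View pics/o1.png

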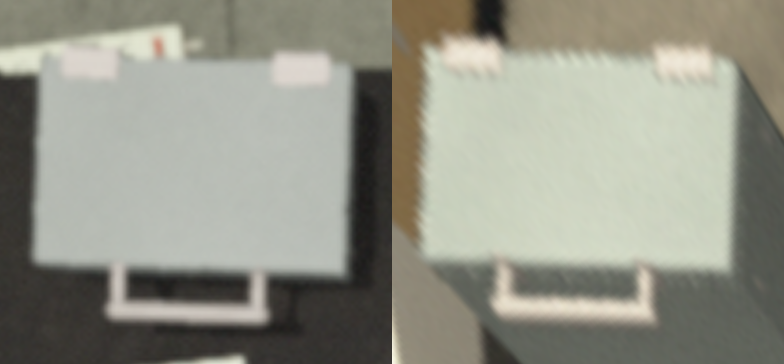

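Chest yaw is about -0.036. The two cameras disagree by about 4 mm on the handle, so I'll go above it and refine with the wrist camera.

```bash
cat >> h.py <<'E'
TH=-0.0355
def ex(): return np.array([np.cos(TH),np.sin(TH),0])
def ori(tilt=0.,sgn=1):
    z=np.sin(tilt)*ex()+np.array([0,0,-np.cos(tilt)])
    y=sgn*(np.cos(tilt)*ex()+np.array([0,0,np.sin(tilt)]))
    return R.from_matrix(np.stack([np.cross(y,z),y,z],1)).as_quat()
def wristshot():
    p=np.array(r.current_tool_pos());q=np.array(r.current_ee_rot()); im=shot("wrist"); im["T"]=np.eye(4); im["T"][:3,:3]=R.from_quat(q).as_matrix(); im["T"][:3,3]=p
    im["cam"]=np.linalg.inv(im["T"]@im["mount"]); return im
def wproj(im,p):
    c=np.asarray(p)@im["cam"][:3,:3].T+im["cam"][:3,3]
    rho=np.hypot(c[...,0],c[...,1]); th=np.arctan2(rho,c[...,2]); k=th/np.maximum(rho,1e-9)
    return (c[...,0]*k*im["fx"]+im["cx"]).astype(np.float32),(c[...,1]*k*im["fy"]+im["cy"]).astype(np.float32)
def wortho(im,z,x0,x1,y0,y1,s=0.0005):
    X,Y=np.meshgrid(np.arange(x1,x0,-s),np.arange(y1,y0,-s),indexing="ij")
    u,v=wproj(im,np.stack([X,Y,np.full_like(X,z)],-1)); return cv2.remap(im["pixels"],u,v,cv2.INTER_CUBIC)
E
python3 - <<'E'
from h import *
import pickle
print(R.from_quat(r.current_ee_rot()).as_matrix().round(2).tolist())
for s in (1,-1): print(s,r.inverse_kinematics([.40,.166,.26],ori(0,s)), r.inverse_kinematics([.55,.1,.2],ori(.55,s)))
t=r.current_t()
s=min((1,-1),key=lambda s:abs(np.array(r.inverse_kinematics([.40,.166,.26],ori(0,s)))-r.current_q()).max())
r.move_to([.40,.166,.26],ori(0,s)); print("sgn",s,r.current_t()-t, r.current_opening())
im=wristshot(); print(np.round(im["mount"],3).tolist(),im["fx"],im["cx"],im["cy"]); pickle.dump(im,open("w1.pkl","wb"))
o=wortho(im,.1095,.36,.60,.04,.29)
save("w1.png",np.hstack([im["pixels"],cv2.resize(o,None,fx=.575,fy=.575)[:384] if 0 else cv2.copyMakeBorder(cv2.resize(o,(288,276)),0,108,0,0,0)]))
E
```

```text
[[-0.93, 0.38, -0.0], [0.38, 0.93, -0.0], [0.0, -0.0, -1.0]]
1 [ 2.85791661e-01  1.26823917e-01  1.92646051e+00 -4.44089210e-16
  1.08830823e+00  3.21291661e-01] [ 0.13524816  0.2752193   2.01990531 -0.29040871  0.31537029  0.42277699]
-1 [ 2.85791661e-01  1.26823917e-01  1.92646051e+00 -4.44089210e-16
  1.08830823e+00 -2.82030099e+00] [ 0.13524816  0.2752193   2.01990531 -0.29040871  0.31537029 -2.71881567]
sgn 1 1.4667 0.9987435111601461
[[0.0, -0.95, -0.311, 0.079], [1.0, 0.0, 0.0, 0.001], [-0.0, -0.311, 0.95, -0.121], [0.0, 0.0, 0.0, 1.0]] 297.3186396354542 255.8834435842807 192.0998077089902
```

View pics/w1.png

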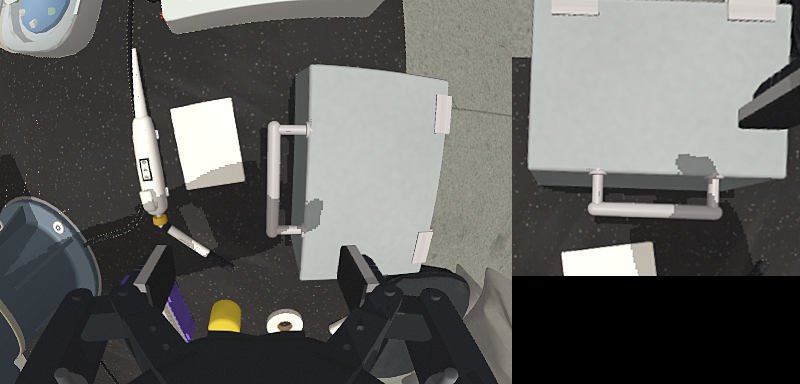

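The wrist view shows the bar at about (280,180). In the ortho its centre is (.417,.165), which agrees with the top camera. Next I'll grip the handle.

```bash
cat >> h.py <<'E'
O=np.array([.417,.1657,0])+.107*ex()
EY=np.array([-np.sin(TH),np.cos(TH),0]); EZ=np.array([0,0,1.])
def ch(x,y,z): return O+x*ex()+y*EY+z*EZ
def handle(phi): return ch(.073-.18*np.cos(phi)+.0045*np.sin(phi),0,.105+.18*np.sin(phi)+.0045*np.cos(phi))
UP=np.array([0,0,.010])
def F(): 
    f=np.array(r.current_contact_force()); return np.round([f@ex(),f@EY,f[2]],1)
E
python3 - <<'E'
from h import *
h=handle(0)+UP
r.set_gripper(.28,40)
r.move_linear(h+[0,0,.05],vel=.25); r.move_linear(h,vel=.12); print(F(),np.round(np.array(r.current_tool_pos())-h,4))
r.set_gripper(0.0,40); r.sleep(.2); print("op",r.current_opening(),r.current_finger_force(),F(),r.current_t())
E
```

```text
[-0.8 -0.3  0.4] [0.0006 0.0002 0.0011]
op 0.1249329599224591 39.106242656707764 [-10.1   1.   11.3] 3.775
```

```bash
python3 - <<'E'
from h import *
for p in list(np.arange(.12,1.33,.12))+[1.42]:
    r.move_linear(handle(p)+UP,vel=.15)
    f=F(); print(round(p,2),f,round(r.current_opening(),3))
    if abs(f).max()>45: break
print(r.current_t())
save("s1.png",shot("scene")["pixels"])
E
```

```text
0.12 [-6.   2.7 -1.1] 0.122
0.24 [-7.   2.9  1. ] 0.122
0.36 [-10.7   2.7   3.3] 0.123
0.48 [-14.9   2.6   6. ] 0.121
0.6 [-22.4   2.2  12.4] 0.119
0.72 [-28.8   0.9  22.3] 0.124
0.84 [-30.3  -1.9  32.2] 0.119
0.96 [-19.   -2.1  30.4] 0.12
1.08 [-15.3  -1.8  26. ] 0.119
1.2 [-7.2  1.  19.1] 0.125
1.32 [-3.4  0.9 14.3] 0.119
1.42 [-1.8  0.8 13.8] 0.12
7.25
```

```bash
python3 - <<'E'
from h import *
up=UP
for p in [1.5,1.54,1.56,1.575,1.59,1.60,1.61]:
    r.move_linear(handle(p)+up,vel=.06)
    f=F(); print(p,f,np.round((np.array(r.current_tool_pos())-handle(p)-up)*1000,1))
    if f[0]<-14: break
print(r.current_t())
im=shot("scene"); import pickle; pickle.dump(im,open("s2.pkl","wb"))
save("s2.png",cv2.resize(im["pixels"][95:215,150:310],(800,600),interpolation=2))
E
```

```text
1.5 [1.2 1.4 7.7] [0.7 0.3 2.6]
1.54 [-0.3  0.7  8. ] [0.5 0.3 2.5]
1.56 [-1.4  0.9  7.1] [0.3 0.4 2.2]
1.575 [-4.2  1.7  8.4] [-0.1  0.3  2.2]
1.59 [-11.8  -0.3  11.6] [-1.2  0.3  2.2]
1.6 [-18.4  -0.2  14.2] [-2.   0.4  2.2]
8.9583
```

View pics/s2.png

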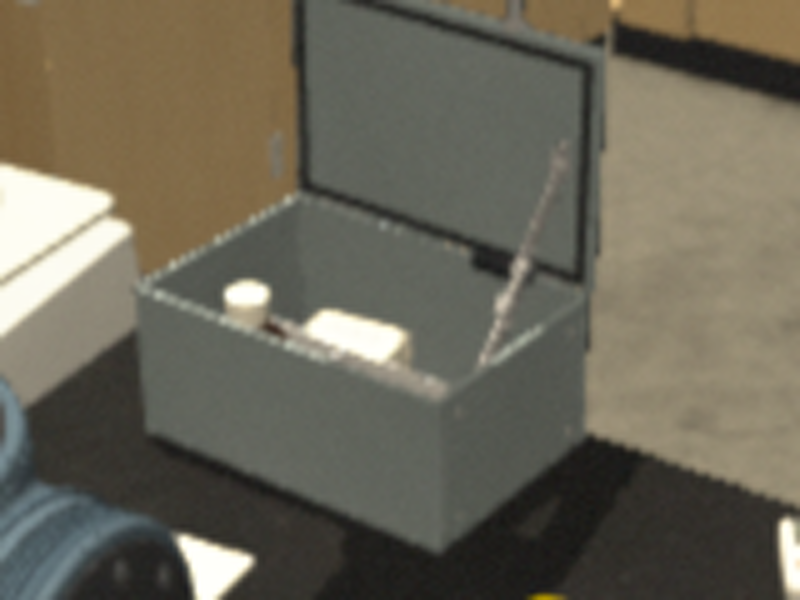

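The lid is up and the stay is straight, with the knob at crop (490,262). Next I'll let it back onto the lock.

```bash
python3 - <<'E'
from h import *
up=UP+[0,0,.002]
for p in [1.55,1.50,1.46,1.44,1.43,1.42,1.41,1.40]:
    r.move_linear(handle(p)+up,vel=.08)
    f=F(); print(p,f,np.round((np.array(r.current_tool_pos())-handle(p)-up)*1000,1))
    if f[0]>14: break
r.move_linear(handle(1.43)+up,vel=.08); print(F())
r.set_gripper(.30,40); print(F(),r.current_t())
r.move_linear(handle(1.43)+up+[0,0,.045],vel=.25)
b=shot("top"); a=shot("scene"); w=wristshot(); import pickle; pickle.dump((a,b,w),open("im3.pkl","wb")); print(r.current_t())
save("i3.png",np.hstack([cv2.resize(b["pixels"][105:205,125:235],(440,400),interpolation=2),cv2.resize(w["pixels"],None,fx=.7,fy=.7)[:, :358] if 0 else cv2.copyMakeBorder(cv2.resize(w["pixels"],(360,270)),0,130,0,0,0)]))
E
```

```text
1.55 [-1.2  2.2 -3.6] [-0.3  0.3  0.3]
1.5 [-0.1  5.2 -2.2] [0.3 0.3 0.3]
1.46 [-0.7  6.3  0.7] [0.4 0.3 0.6]
1.44 [ 0.4  4.4 -0.2] [0.7 0.2 0.7]
1.43 [1.5 4.4 0.7] [0.9 0.2 0.7]
1.42 [0.8 5.1 1.5] [1.  0.2 0.9]
1.41 [5.5 6.2 0.7] [1.7 0.2 1.1]
1.4 [10.8  5.7 -0.3] [2.4 0.2 1.3]
[0.8 4.9 3.1]
[ 0.6  0.5 -0.8] 11.5917
12.075
```

View pics/i3.png

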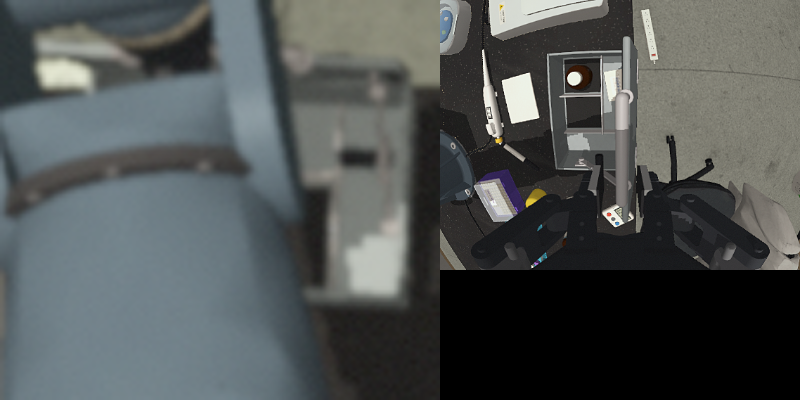

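The push resistance at about 1.41 shows the stay is locked and the lid rests on it. In the wrist view the free bay (585,115) is empty, and the taken bay has the white cap at (575,77). The black knob is at top-crop (358,157). Next is the bottle.

```bash
python3 - <<'E'
from h import *
import pickle
a,b,w=pickle.load(open("im3.pkl","rb"))
def ray(im,u,v,z):
    T=np.linalg.inv(im["camera_from_world"]); d=T[:3,:3]@[(u-im["cx"])/im["fx"],(v-im["cy"])/im["fy"],1]; c=T[:3,3]; return c+d*(z-c[2])/d[2]
def inch(p): return np.round([(p-O)@ex()*1000,(p-O)@EY*1000],1)
# knob: dark blob in top
g=b["pixels"].astype(int).max(2); m=np.zeros_like(g,np.uint8); m[134:154,204:226]=(g[134:154,204:226]<75)
n,l,s,c=cv2.connectedComponentsWithStats(m); k=1+s[1:,4].argmax(); print("knob",s[k],c[k],inch(ray(b,*c[k],.132)))
p=np.array([.418,-.222,0]); r.move_to([.40,-.222,.22],ori(0,1)); r.set_gripper(.5,60)
w=wristshot(); pickle.dump(w,open("w4.pkl","wb"))
print(r.current_t(),r.current_q())
o=wortho(w,.085,.36,.48,-.29,-.15)
o2=ortho(pickle.load(open("im.pkl","rb"))[1],.085,.36,.48,-.29,-.15)
o3=ortho(pickle.load(open("im.pkl","rb"))[0],.085,.36,.48,-.29,-.15)
save("o4.png",np.hstack([o,o2,o3])[:, :840])
E
```

```text
knob [210 142   9   5  36] [213.91666667 144.27777778] [ 16. -78.]
14.0417 [-6.07926363e-01  2.25083525e-01  1.91652954e+00  2.89841756e-05
  9.99952808e-01 -5.72911456e-01]
```

View pics/o4.png

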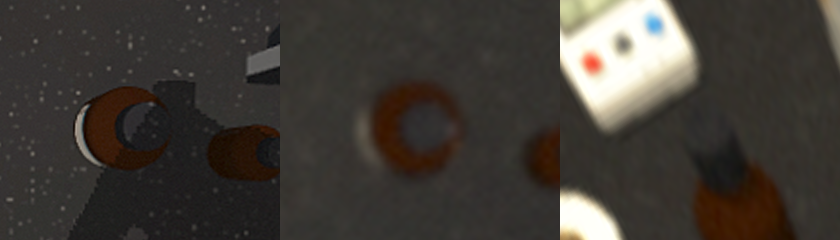

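Wrist and top orthos put the cap centre at about (.417,-.222). The knob is at chest (16,-78), as described. Next I'll grip the cap.

```bash
python3 - <<'E'
from h import *
r.move_linear([.417,-.222,.15],vel=.25); r.move_linear([.417,-.222,.090],vel=.12); print(F())
r.set_gripper(0,60); r.sleep(.1); print(r.current_opening(),r.current_finger_force(),F())
r.move_linear([.417,-.222,.12],vel=.15); print(r.current_opening(),F())
r.move_linear([.417,-.222,.27],vel=.3); print(F(),r.current_opening())
t=ch(-.0285,-.018,0)
r.move_linear([t[0]-.02,t[1],.27],vel=.3)
w=wristshot(); b=shot("top"); import pickle; pickle.dump((w,b),open("im5.pkl","wb"))
print(r.current_t(),r.current_opening(),np.round(r.current_tool_pos(),4))
save("i5.png",np.hstack([w["pixels"],cv2.resize(wortho(w,.05,.42,.62,.04,.28),(288,240))[:384] if 0 else cv2.copyMakeBorder(cv2.resize(wortho(w,.05,.42,.62,.04,.28),(288,240)),0,144,0,0,0)]))
E
```

```text
[ 0.6 -0.2  1. ]
0.26133338260597533 55.625309336028295 [-2.7  0.5  9.8]
0.26293913060731017 [-0.6 -0.  -1.1]
[-0.2 -0.4 -2.2] 0.25687126169639946
18.0417 0.2604409999615784 [0.4747 0.144  0.2699]
```

View pics/i5.png

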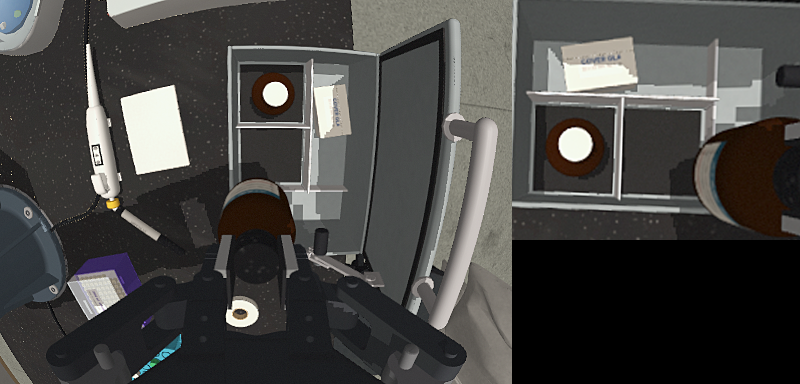

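The bottle is held. The ortho shows the free bay between fences at y≈.190 and .1125, so its centre is at chest y≈-13 mm. Next I'll lower the bottle in.

```bash
python3 - <<'E'
from h import *
t=ch(-.0285,-.013,0)
r.move_linear([*t[:2],.27],vel=.2); r.move_linear([*t[:2],.125],vel=.15); print(F())
for z in (.108,.104,.102,.100,.098):
    r.move_linear([*t[:2],z],vel=.04); f=F(); print(z,f)
    if f[2]>3: break
z0=r.current_tool_pos()[2]
r.set_gripper(.40,60); r.sleep(.1); print(F(),r.current_opening())
r.move_linear([*t[:2],.16],vel=.1); r.move_linear([*t[:2],.30],vel=.3)
r.move_linear([t[0]-.1,t[1],.30],vel=.3)
print(r.current_t())
w=wristshot(); a=shot("scene"); b=shot("top"); import pickle; pickle.dump((w,a,b),open("im6.pkl","wb"))
save("i6.png",np.hstack([w["pixels"][:, 100:],cv2.resize(a["pixels"][100:215,160:290],(388,384),interpolation=2)]))
E
```

```text
[ 0.2  0.2 -0.9]
0.108 [ 0.1  0.2 -0.9]
0.104 [ 0.5 -0.5 -0.2]
0.102 [-0.2 -0.7 -1.3]
0.1 [-4.1 -0.6 15.5]
[-0.1  0.3  0.1] 0.40108272506905734
22.9583
```

View pics/i6.png

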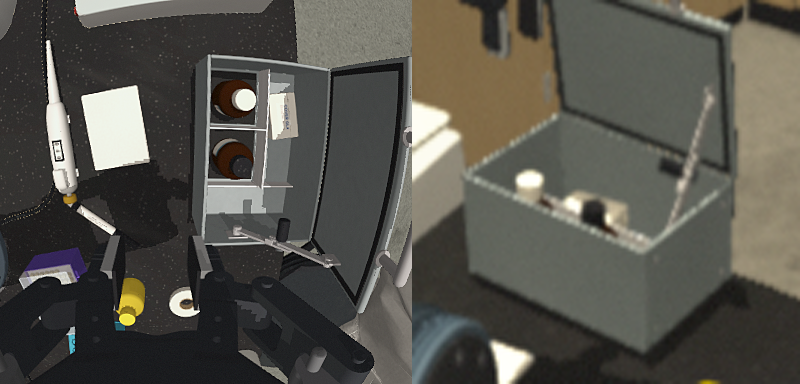

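The bottle stands upright in the free bay at (235,160), and the stay is locked with its knob at (285,232). Next I'll plan and approach the knob.

```bash
cat >> h.py <<'E'
TL=.55; ZT=np.sin(TL)*ex()-np.cos(TL)*EZ
def knob(rad,deg): a=np.radians(deg); return ch(-.025+rad*np.cos(a),-.077,.083+rad*np.sin(a))
def ktcp(rad,deg,back=0.): return knob(rad,deg)-(.009+back)*ZT
E
python3 - <<'E'
from h import *
k=(.0634,50.6)
for p in (ktcp(*k,.09),ktcp(*k),ktcp(.072,50),ktcp(.071,38),ktcp(.070,24)):
    q=r.inverse_kinematics(p,ori(TL)); print(np.round(p,3),None if q is None else np.round(q,2))
r.set_gripper(.36,40)
r.move_to(ktcp(*k,.09),ori(TL)); print(F(),r.current_t())
w=wristshot(); u,v=wproj(w,np.stack([knob(*k),knob(*k)+.013*EY,knob(*k)-.013*EY])); print(u,v)
r.move_linear(ktcp(*k,.03),vel=.15); print(F())
w2=wristshot(); u,v=wproj(w2,np.stack([knob(*k),knob(*k)+.013*EY,knob(*k)-.013*EY])); print(u,v)
save("i7.png",np.hstack([w["pixels"][120:384,130:480],w2["pixels"][120:384,130:480]]))
E
```

```text
[0.485 0.086 0.216] [ 0.12  0.13  2.16 -0.26  0.32  0.39]
[0.532 0.085 0.14 ] [ 0.1   0.36  2.11 -0.53  0.15  0.64]
[0.538 0.084 0.146] [ 0.1   0.35  2.09 -0.45  0.16  0.57]
[0.547 0.084 0.134] [ 0.1   0.39  2.08 -0.51  0.15  0.62]
[0.555 0.084 0.119] [ 0.1   0.43  2.06 -0.62  0.12  0.73]
[ 0.1  0.2 -0.4] 24.1667
[253.7522  253.72942 253.77798] [200.58813 184.74846 215.84471]
[-1.2  0.   0.4]
[253.54532 253.50957 253.5855 ] [234.47139 214.45555 253.24174]
```

View pics/i7.png

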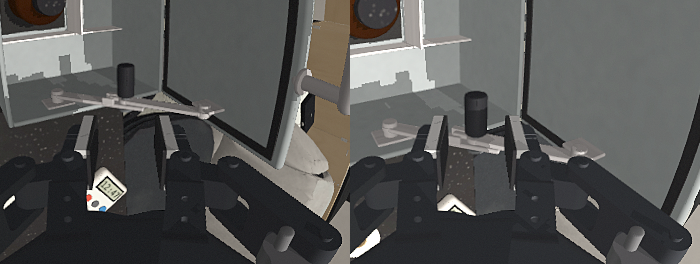

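The knob appears at wrist pixel (256,234), against a prediction of (254,234), so the alignment is good. Next I'll advance, grip, lift and fold.

```bash
python3 - <<'E'
from h import *
r.move_linear(ktcp(.0634,50.6),vel=.08); print(F())
r.set_gripper(0,40); r.sleep(.1); print("op",r.current_opening(),F())
for rad in (.066,.069,.0705,.0715):
    r.move_linear(ktcp(rad,50.6),vel=.04); print(rad,F(),r.current_opening(),np.round((np.array(r.current_tool_pos())-ktcp(rad,50.6))*1000,1))
print(r.current_t())
E
```

```text
[0.3 0.4 0.8]
op 0.142943050441425 [-1.6 -0.2  3.3]
0.066 [-2.4  1.6 -1.1] 0.1474572542358674 [-0.4  0.  -0.3]
0.069 [-1.7  0.5 -2.8] 0.14854601106645374 [-0.1  0.  -0.1]
0.0705 [-1.8  1.8 -2.6] 0.14231757897907268 [0.2 0.  0.1]
0.0715 [-1.4  1.  -2.6] 0.14640119517436043 [0.2 0.  0.2]
26.7333
```

```bash
python3 - <<'E'
from h import *
for rad,d in ((.0715,48),(.0715,45),(.071,42),(.0705,38),(.070,34),(.070,30),(.070,26),(.070,23)):
    r.move_linear(ktcp(rad,d),vel=.05); f=F(); print(d,f,round(r.current_opening(),3),np.round((np.array(r.current_tool_pos())-ktcp(rad,d))*1000,1))
    if abs(f).max()>30: break
print(r.current_t())
w=wristshot(); a=shot("scene")
save("i8.png",np.hstack([w["pixels"][50:384,130:],cv2.resize(a["pixels"][100:215,160:290],(377,334),interpolation=2)]))
E
```

```text
48 [-2.6  1.8  1.1] 0.147 [0.2 0.  0.1]
45 [-1.9  0.9  0.2] 0.147 [ 0.2  0.  -0.1]
42 [ 2.3  0.8 -2.1] 0.144 [0.5 0.  0.1]
38 [-0.5  0.7  3.6] 0.142 [0.4 0.  0.2]
34 [-0.4  0.   3.4] 0.141 [0.3 0.  0.2]
30 [-0.1 -1.1  6. ] 0.145 [0.7 0.  0.6]
26 [-8.   1.  15.5] 0.143 [0.9 0.4 1.6]
23 [-23.3   3.1  37.7] 0.144 [0.9 0.7 2.8]
28.7333
```

View pics/i8.png

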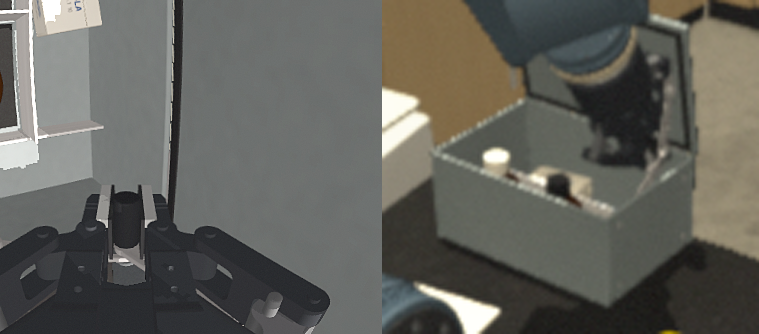

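That is more pictures than the limit allowed: I've viewed 12 and the limit was 10. From here I'll check with numbers only. The force rise at 23° is likely the gripper touching the lid, so I'll back off to 30° (knee about 2.0), release and withdraw.

```bash
python3 - <<'E'
from h import *
import pickle
r.move_linear(ktcp(.070,29),vel=.06); print(F())
r.set_gripper(.25,40); r.sleep(.1); print(F(),r.current_opening())
for b in (.01,.025,.05,.09): r.move_linear(ktcp(.070,29,b),vel=.12); print(b,F())
p=np.array(r.current_tool_pos()); r.move_linear([p[0]-.08,p[1],.33],vel=.25)
w=wristshot(); a=shot("scene"); b=shot("top"); pickle.dump((w,a,b),open("im9.pkl","wb"))
print(r.current_t())
def ori_(P,u0,u1,v0,v1):
    p=P[v0:v1,u0:u1].reshape(-1,3); d=p-O; c=np.stack([d@ex(),d@EY,p[:,2]],1); return c
# lid angle from scene depth: inner face points with z .14-.27
c=ori_(cloud(a),170,320,60,215); m=(c[:,2]>.135)&(c[:,2]<.25)&(abs(c[:,1])<.1)&(c[:,0]>.02)&(c[:,0]<.12)
c=c[m]; 
for _ in range(4):
    k=np.polyfit(c[:,2],c[:,0],1); e=abs(c[:,0]-np.polyval(k,c[:,2])); c=c[e<max(2*np.median(e),.002)]
print("lid angle",np.pi/2+np.arctan(k[0]),len(c),np.polyval(k,[.105,.285]))
# knob dark blob in wrist around predicted
for d in (50.6,38,34,30,26): 
    rad=.0634 if d>50 else .07
    u,v=wproj(w,knob(rad,d)); print(d,u,v,w["pixels"][int(v),int(u)])
g=w["pixels"].astype(int).max(2); u,v=wproj(w,knob(.07,32)); u=int(u);v=int(v)
s=(g[v-40:v+40,u-40:u+40]<60).astype(np.uint8); n,l,st,ce=cv2.connectedComponentsWithStats(s); print([(st[i].tolist(),(ce[i]+[u-40,v-40]).round(1).tolist()) for i in range(1,n) if st[i,4]>30])
E
```

```text
[-1.1  5.6  3.6]
[ 0.7 -1.4  0.2] 0.245845899928308
0.01 [ 0.4 -0.5  0.4]
0.025 [-0.5  0.3 -0.2]
0.05 [-0.3  0.1 -0.6]
0.09 [ 0.1 -0.1  0.3]
31.7417
lid angle 1.4428619445133823 1150 [0.0708012  0.04764655]
50.6 247.68106 162.31 [85 87 86]
38 255.79233 160.0881 [36 36 39]
34 256.1051 159.28201 [39 39 42]
30 256.14044 158.49355 [39 42 43]
26 255.90855 157.72583 [31 32 33]
[([60, 0, 13, 59, 179], [278.3, 147.7]), ([36, 31, 11, 22, 237], [257.0, 159.4]), ([0, 64, 33, 16, 432], [232.7, 190.7])]
```

```bash
cat >> h.py <<'E'
def lidang(a):
    P=cloud(a)[60:215,170:320].reshape(-1,3); d=P-O; c=np.stack([d@ex(),d@EY,P[:,2]],1)
    c=c[(c[:,2]>.135)&(c[:,2]<.25)&(abs(c[:,1])<.1)&(c[:,0]>.02)&(c[:,0]<.12)]
    for _ in range(4):
        k=np.polyfit(c[:,2],c[:,0],1); e=abs(c[:,0]-np.polyval(k,c[:,2])); c=c[e<max(2*np.median(e),.002)]
    return np.pi/2+np.arctan(k[0]),np.polyval(k,[.105,.285])
def blob(im,u0,u1,v0,v1,t=75):
    g=im["pixels"].astype(int).max(2)[v0:v1,u0:u1]; n,l,s,c=cv2.connectedComponentsWithStats((g<t).astype(np.uint8)); k=1+s[1:,4].argmax(); return s[k].tolist(),(c[k]+[u0,v0]).round(1)
E
python3 - <<'E'
from h import *
import pickle
print("taut",lidang(pickle.load(open("s2.pkl","rb"))))
i6=pickle.load(open("im6.pkl","rb")); i9=pickle.load(open("im9.pkl","rb"))
print("locked",lidang(i6[1]),"now",lidang(i9[1]))
for i in (i6,i9): print(blob(i[2],206,224,134,154))
E
```

```text
taut (np.float64(1.6009256548488657), array([0.06997029, 0.07539521]))
locked (np.float64(1.442088395548265), array([0.07055471, 0.0472585 ])) now (np.float64(1.4428619445133823), array([0.0708012 , 0.04764655]))
([5, 9, 7, 3, 21], array([214., 144.]))
([5, 3, 8, 4, 30], array([214.5, 138.4]))
```

The lid is still at about 1.42, and the knob has moved about 15 mm back, so the knee is folded to roughly 2.1. Next I'll grip the handle and close the lid.

```bash
python3 - <<'E'
from h import *
up=UP+[0,0,.001]
h=handle(1.42)+up
r.set_gripper(.40,40); r.move_to(h+[0,0,.06],ori(0,1)); r.move_linear(h,vel=.15); print(F())
r.set_gripper(0,40); print(r.current_opening(),F(),r.current_t())
for p in (1.39,1.36,1.33,1.28,1.2):
    r.move_linear(handle(p)+up,vel=.06); f=F(); print(p,f)
    if abs(f).max()>25: break
print(r.current_t())
E
```

```text
[ 1.1 -0.5  1. ]
0.12116220313871387 [-2.4 -1.1  6.4] 33.7083
1.39 [-1.5 -1.4  6. ]
1.36 [-1.6 -0.3  6.9]
1.33 [-1.9 -1.3  6.5]
1.28 [-1.7 -0.8  5.8]
1.2 [-2.5 -1.   6.9]
35.15
```

```bash
python3 - <<'E'
from h import *
def hp(p): return handle(p)+.0015*(-np.cos(p)*ex()+np.sin(p)*EZ)+UP
for p in (1.05,.9,.75,.6,.45,.3,.18,.08,.03,0.0,-.012):
    r.move_linear(hp(p),vel=.12); f=F(); print(p,f)
    if abs(f).max()>32: break
print(r.current_t(),np.round(np.array(r.current_tool_pos())-hp(p),4))
E
```

```text
1.05 [-2.5  1.2  1.8]
0.9 [-3.1 -0.3  2. ]
0.75 [-2.6 -1.1  1.4]
0.6 [ 0.7  0.6 -2.5]
0.45 [ 1.3  0.1 -3.4]
0.3 [ 3.1 -0.3 -3.8]
0.18 [ 3.5 -0.1 -3.7]
0.08 [ 4.4  0.  -3.2]
0.03 [ 4.2 -0.2 -3.5]
0.0 [ 1.2 -1.4 11.3]
-0.012 [-6.2 -3.5 31.5]
38.7917 [0.0007 0.0003 0.0018]
```

```bash
python3 - <<'E'
from h import *
import pickle
r.move_linear(handle(0)+UP,vel=.05); r.set_gripper(.28,40); r.sleep(.1); print(F(),r.current_opening())
p=handle(0)+UP; r.move_linear(p+[0,0,.08],vel=.15); r.move_to([.30,.10,.35],ori(0,1)); r.sleep(.5)
a=shot("scene"); a0,b0=pickle.load(open("im.pkl","rb"))
b=shot("top"); print(r.current_t())
for nm,i in (("before",a0),("after",a)):
    P=cloud(i)[125:205,165:275].reshape(-1,3); d=P-O; c=np.stack([d@ex(),d@EY,P[:,2]],1); c=c[(c[:,2]>.1)&(c[:,2]<.14)&(abs(c[:,1])<.1)&(abs(c[:,0])<.065)]
    k=np.polyfit(c[:,0],c[:,2],1); print(nm,k,len(c))
d=np.abs(a["pixels"].astype(int)-a0["pixels"]).max(2)
for nm,(u0,u1,v0,v1) in dict(lid=(175,270,130,205),yellow=(248,270,212,252),small=(343,363,245,272),tape=(275,302,216,238),timer=(303,333,196,218),amber=(312,338,220,258),rack=(260,360,250,325)).items(): print(nm,d[v0:v1,u0:u1].mean().round(1),np.percentile(d[v0:v1,u0:u1],90))
E
```

```text
[0.5 0.1 0.2] 0.2841558816002133
41.5333
before [0.00240749 0.11317009] 1506
after [0.00088724 0.11319258] 1513
lid 2.9 3.0
yellow 1.6 3.0
small 3.1 5.100000000000023
tape 1.5 3.0
timer 1.5 3.0
amber 23.4 44.0
rack 2.7 4.0
```

The lid's plane is the same as at the start, so it is shut. The other things on the bench are unchanged, and only the amber bottle has gone from its place.

```bash
python3 -c "
from h import *
print(r.hand_in(), r.current_t())"
```

```text
the job is handed in; nothing more can be done
the job is handed in; nothing more can be done
```

The job is done and handed in at about 42 s: the amber bottle was left standing upright in the free front bay, the stay is folded and the lid is fully closed, but I viewed 12 pictures against the limit of 10.

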